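Take the hand lamp out of its case and hold it slanting over the sanded board

TASK

Lift the lid of the black tool case in front of you, whose two latches already stand flipped up, until it stays open on its stop, then draw the aluminium hand lamp out of its well. Turn it to a slant of about 45 degrees with its lens aimed down at the middle of the long pine board, and finish while holding it still there, its lens about 10 cm from the wood, as a slanting light to show up sanding scratches. Do not let the lamp touch the board, and leave the board and the crayon holder where they are.

Things in the scene. Friction and masses are not known exactly. Their poses are not given: they have to be found in the camera images.
- case: Black tool case, fixed, 170 deep (x) x 272 wide (y) x 126 mm high, front with two steel latches towards the robot. Origin under its middle; x to the back, y to the left, z up. Lid seam and open rim at z 77 mm. Inside, a dark foam insert, top at z 60 mm, has two 33 mm round wells 50 mm deep at x -2, y -78 and y -6 mm: lamp in one, marker in the other. A tape measure lies at y +80 mm.
- kit_lid (a joint): Opening angle of the case's lid, rad: 0 shut, 1.658 (95 degrees) on its stop, where it stays by its weight. The lid weighs about 0.4 kg; let go below about 1.25 it falls shut, above about 1.35 it falls open on to the stop.
- latch_right (a point): Grip point on the latch at case y -100 mm (robot's right). Both latches stand flipped up, fixed to the lid: each a steel plate 28 mm wide (along y), 9 mm thick, sticking out level 45 mm in front of the shut lid, swinging up with it. Lid shut: at case x -116, z 101 mm, 13 mm from the plate's free end, 36 mm from the lid's front. Its y axis is parallel to the hinge; axes turn with the lid.
- latch_left (a point): Grip point on the left-hand latch (case y +100 mm), otherwise the same as the right-hand one.
- lamp: Round aluminium hand lamp, 106 mm long, about 0.12 kg: head with the lens 31 mm across, 24 mm long; then a straight barrel 24 mm across from 33 mm behind the lens to the tail. Stands lens down in its well, tail 116 mm above the bench, 39 mm above the open case's rim. Origin at the centre of the lens face; z from lens to tail, so it shines along its own -z.
- marker: Wooden crayon holder, 96 mm long, 30 g, standing in the other well on its broad black cap 31 mm across; above it a slim pale wooden stem 18 to 12 mm across with a steel collar. Origin at the centre of its underside, z up.
- board: The long pine board: a loose sanded pine batten 140 mm long, 45 mm wide, 22 mm thick, lying flat on the bench left of the case. Origin at the middle of its underside; its length lies at 20 degrees (counterclockwise from above) from its own y axis.
- board_top (a point): Middle of the board's upper face, 22 mm above its origin.
- lid_hinge (a point): Middle of the lid's hinge line at the back of the case: case x +91 mm, z 77 mm, parallel to case y. The latch grip points circle it at 208 mm.
Mind the look-alikes: they are no part of the job. Leave any pink look-alike of the board alone.

How it is judged:
On the way, in this order (a step that is already met when the one before it is completed fails the run):
1. the lid is open on its stop (value of joint kit_lid above 1.6 rad), for 0.3 s.
2. the lamp is out of its well, held by the fingers above the case's rim (z of lamp in the frame of case above 0.08 m and contact force between lamp and the fingers above 1 N), for 0.2 s.
At the end, for the whole second after the job is handed in: Lamp held still by the fingers, clear of the case, lens over 50 mm up, axis 30-60 deg from upright, lens lower; the board's top middle is 60-160 mm ahead of the lens, within 30 mm of its axis in lamp x and y; lid above 1.6 rad; board (flat) and marker within 20 mm of their starts (contact force between lamp and the fingers above 1 N and contact force between lamp and case below 0.2 N and height (world z) of lamp above 0.05 m and angle between lamp's own z axis and vertical between 0.52 and 1.05 rad and x of board_top in the frame of lamp between -0.03 and 0.03 m and y of board_top in the frame of lamp between -0.03 and 0.03 m and z of board_top in the frame of lamp between -0.16 and -0.06 m and linear speed of lamp below 0.03 m/s and angular speed of lamp below 0.2 rad/s and value of joint kit_lid above 1.6 rad and distance of each of board, marker from where it was at the start of the episode below 0.02 m and angle between board's own z axis and vertical below 0.1 rad); the arm keeps its last pose, push and grip.
It fails at once if the lamp touches the board (contact force between lamp and board above 0.5 N).
It also fails if it takes over 51 s, if anything falls off the work surface, if the arm or the gripper's body presses on something with over 40 N, if the wrist force passes 120 N, or if a joint passes its speed limit or range.

ROBOT

A 6-joint arm with a two-finger parallel gripper is mounted at the origin on a cart in front of the work surface, level with it; the furniture and walls round the work are solid. World frame = base frame: x ahead of the robot, y to its left, z up, the work surface at z = 0. Lengths are in m, angles in rad, forces in N, time in s.
With the tool pointing down it reaches from about 0.3 to 0.775 m from the base axis. Payload 14.6 kg.
Tool frame: the origin (TCP) lies at the very end of the fingers, on their centre line; the grasp point (between the pads) lies ctrl.hold_point_z behind it (ctrl.hold_point_z is the distance from the TCP to the grasp point, in m); z points along the fingers, y is the line along which they close (so a half turn about z gives the same grasp; the last joint's range is limited). The gripper opens to 85 mm and grips with 20 to 120 N. Pads are 22 mm wide; open, the fingers measure 114 mm over their backs; the gripper's body (76 mm by 85 mm) begins 54 mm behind the grasp point. The pads swing forward as they close: fully open they stand 13 mm farther back than shut.
Start: joints at [-1.277, 0.3, 1.521, -0, 1.321, -0.067], TCP at [0.194, -0.515, 0.231] pointing down, gripper open.
Joint ranges: [-3.03, 3.03], [-0.79, 2.21], [0.23, 2.52], [-1.04, 4.18], [0, 3.07], [-2.55, 2.55]. Speed limits (rad/s): [2.22, 2.22, 2.57, 3.14, 3.14, 3.14].

INTERFACE

Orientations are given as a unit quaternion [w, x, y, z].
In Python, from cell import ctrl gives the robot as it stands.
- The arm moves only by the tool jog_arm, never from a script. Its argument "moves" is a list that holds one entry, the list of rows, each a list of 7 numbers: the shift along the tool's x, y, z scaled (see below), then the turn, a rotation vector about the tool's x, y, z scaled (see below), then the closure, from -1 (fully open) to 1 (shut). In form: [[[dx, dy, dz, rx, ry, rz, gripper], ...]]. A call has 1 to 20 rows; each row is the pose to reach, as a shift and turn from the pose commanded when the call began, along the tool's axes at that moment, turning the shorter way round; what a row does not reach only later rows make up. The controller multiplies each number of a shift by 400 mm and each number of a turn by 360 degrees. A row lasts 1/8 s, in which the tool goes at most 62.5 mm and 10.7 degrees, less where a joint would pass 70% of its speed; a pose out of reach is approached as far as the arm can. A call with a number of a shift or a turn outside -1 to 1 is refused whole. A call with a gripper value outside its range is refused whole. The fingers move at their own pace and stop on an object; "force" is the grip in N (left out, the last holds). Time passes only in rows, so rows that repeat a pose let the fingers close. It gives the time, the measured TCP pose, the force, the opening and the grip force at its end, in the units of the state.
- ctrl.read_state(): the state, without advancing time (a new reading comes with each control period).
- ctrl.grab_frame(name): name is "scene" or "side" or "wrist"; returns a dict with "pixels" (400x640x3 uint8, blue, green, red), "camera_matrix" (3x3 intrinsics, pixels), "view" (4x4, takes a point from world to camera coordinates). Camera axes: x right, y down, z forward; pixel columns grow to the right and rows downward; lengths in m; the calibration is good to about 2 mm. A picture is of the moment at which its call begins. There is no depth.
- ctrl.sign_off(): hands the job in; it is judged then, once.
The state is a dict: "time_s": time; "joint_pos": joint angles; "joint_vel": joint speeds; "effort": joint torques, N m; "tool_pos": TCP position; "orientation": TCP orientation; "ft_force": force on the tool from outside, world axes, zero at the start; "ft_torque": the same for the moment, N m; "opening": finger opening in m; "finger_force": force on a finger pad.
Only numpy, scipy, OpenCV 4.12 (cv2) and the standard library are available. Lean on these libraries where they do the work, as an engineer would, in place of code of your own. Each camera call takes 0.05 s, during which the arm holds its last target. There are 200 camera calls.

## Working session

There is one attempt and no reset: what is moved stays moved. The work goes in short steps, Python scripts to look and compute and a tool call to move; the robot and the scene stay as the last step left them, time stands still between calls to the robot, and variables do not carry over. Pictures are saved under pics/ and viewed, at most 10 in all, crops included, and the job is handed in when it is done.

Besides the shell and the picture viewer there is one more tool, called as name(argument=value, ...), one argument or row to a line, values as JSON. jog_arm: Moves the arm, as the interface text tells. Shifts and turns lie within -1 to 1; 1 stands for 400 mm of shift or 360 degrees of turn. Its arguments: {"type":"object","properties":{"moves":{"type":"array","items":{"type":"array","items":{"type":"array","items":{"type":"number"}}}},"force":{"type":"number"}},"required":["moves"]}

```bash
ls; mkdir -p pics
python3 - <<'E'
from cell import ctrl
import cv2,numpy as np,pickle
d={}
for n in("scene","side"):
    f=ctrl.grab_frame(n); d[n]=f; cv2.imwrite(f"pics/{n}0.png",f["pixels"])
    print(n,np.array(f["camera_matrix"]).round(1).tolist(),np.array(f["view"]).round(3).tolist())
pickle.dump(d,open("f0.pkl","wb"))
s=ctrl.read_state();print(s,ctrl.hold_point_z)
E
```

```text
pics
scene [[471.2, 0.0, 309.3], [0.0, 471.2, 201.4], [0.0, 0.0, 1.0]] [[0.246, -0.969, 0.008, 0.135], [-0.806, -0.21, -0.554, 0.551], [0.539, 0.13, -0.832, 1.408], [0.0, 0.0, 0.0, 1.0]]
side [[400.4, 0.0, 321.3], [0.0, 400.4, 195.5], [0.0, 0.0, 1.0]] [[-0.965, -0.262, -0.013, 0.589], [-0.221, 0.84, -0.496, -0.09], [0.141, -0.476, -0.868, 1.552], [0.0, 0.0, 0.0, 1.0]]
{'time_s': 0.1, 'joint_pos': array([-1.27658171e+00,  3.00396126e-01,  1.52152842e+00, -4.19976228e-05,
        1.32071480e+00, -6.65865756e-02]), 'joint_vel': array([ 1.78874769e-03, -1.23534918e-03, -5.54597467e-04,  3.55045087e-05,
        1.17188105e-04, -7.19763410e-04]), 'effort': array([ 1.11568403e-03, -5.44374382e+01, -3.62368584e+01, -7.73404372e-05,
        3.01089203e-03,  4.49136280e-05]), 'tool_pos': array([ 0.19409479, -0.51438121,  0.23078472]), 'orientation': array([-5.17652028e-04,  9.83770826e-01,  1.79428780e-01, -7.96471102e-05]), 'ft_force': array([-0.32119359, -0.20461541, -0.66335665]), 'ft_torque': array([ 0.02487558, -0.05833209, -0.01693404]), 'finger_force': 0.0, 'opening': 0.08504519636289641} 0.0187
```

View pics/scene0.png

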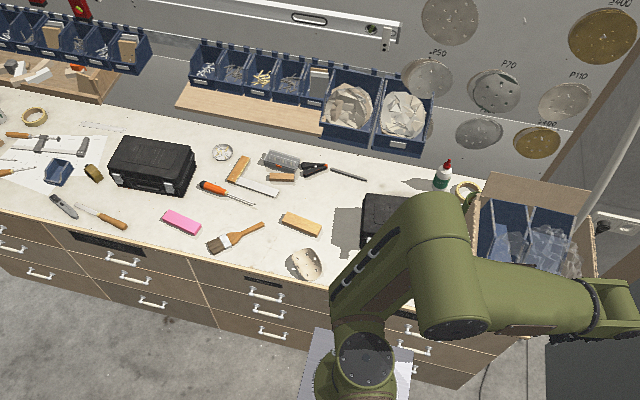

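View pics/side0.png

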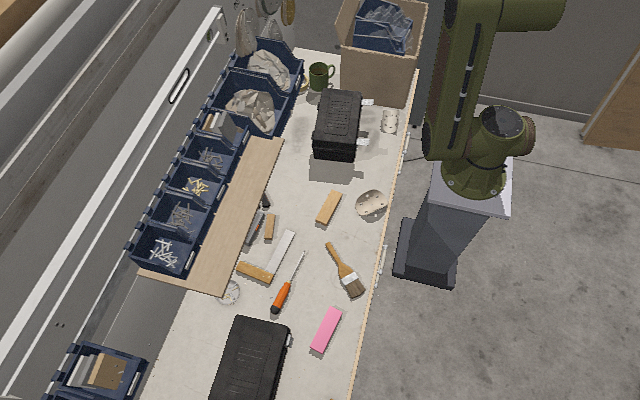

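Scene shows two cases: far one at (152,165), with latches down, and near one at (390,220), half hidden by the arm. Side shows the near one at (337,125), with steel latches sticking out at (367,102) and (362,140). Board candidates are pine at scene (301,224) / side (328,207), the pink look-alike at (181,221) / (326,330), and small pine bits at side (269,227) and (254,271). I choose the near case and the pine (328,207), and check both in one crop.

```bash
cat > h.py <<'E'
import numpy as np,cv2
from scipy.spatial.transform import Rotation as R
def ray(f,uv,z):
    K=np.array(f["camera_matrix"]);V=np.array(f["view"]);uv=np.atleast_2d(uv).astype(float)
    d=np.c_[uv,np.ones(len(uv))]@np.linalg.inv(K).T@V[:3,:3]; c=-V[:3,:3].T@V[:3,3]
    return c+d*((z-c[2])/d[:,2])[:,None]
def proj(f,p):
    K=np.array(f["camera_matrix"]);V=np.array(f["view"]);q=(np.atleast_2d(p)@V[:3,:3].T+V[:3,3])@K.T
    return q[:,:2]/q[:,2:]
E
python3 - <<'E'
import pickle,cv2,numpy as np
from h import *
d=pickle.load(open("f0.pkl","rb"))
for n,seed in(("side",(328,207)),("scene",(301,224))):
    f=d[n];hsv=cv2.cvtColor(f["pixels"],cv2.COLOR_BGR2HSV)
    print(n,hsv[seed[1],seed[0]])
    m=cv2.inRange(hsv,(8,70,90),(28,255,255));k,l,st,ce=cv2.connectedComponentsWithStats(m)
    i=l[seed[1],seed[0]];ys,xs=np.where(l==i);r=cv2.minAreaRect(np.c_[xs,ys].astype(np.float32))
    print(st[i],ce[i],"centre",ray(f,ce[i],.020).round(4))
    P=ray(f,np.c_[xs,ys],.022)[:,:2].astype(np.float32);r=cv2.minAreaRect(P*1000);print("world rect",r)
f=d["side"]
cv2.imwrite("pics/crop1.png",cv2.resize(f["pixels"][75:235,290:410],None,fx=3.7,fy=3.7,interpolation=cv2.INTER_CUBIC))
E
```

```text
side [ 17  95 201]
[316 189  26  37 438] [328.2739726  207.16438356] centre [[0.5015 0.3015 0.02  ]]
world rect ((500.9152526855469, 300.533935546875), (147.24095153808594, 46.046268463134766), 79.74879455566406)
scene [ 18 110 231]
[282 212  40  25 515] [301.29514563 223.86601942] centre [[0.4938 0.2948 0.02  ]]
world rect ((493.2751770019531, 295.85382080078125), (143.26736450195312, 54.793235778808594), 78.93213653564453)
```

View pics/crop1.png

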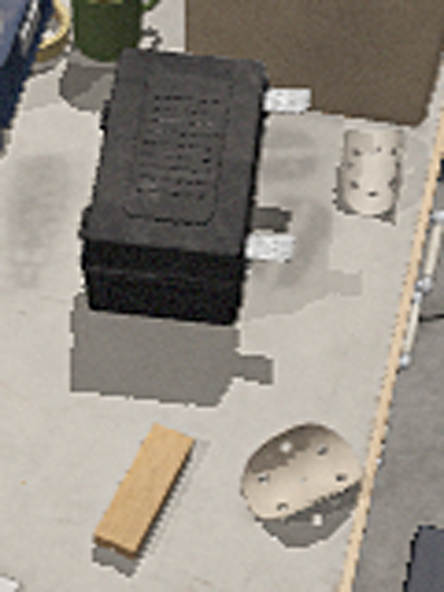

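The crop confirms the near case with two steel latches, tips at crop (309,100) and (293,248). The lid's top corners are (125,50), (268,65), (247,250) and (85,240). The pine board is at (145,490).

Run:
```python
import pickle,cv2,numpy as np
from h import *
d=pickle.load(open("f0.pkl","rb"));f=d["side"];o=np.array([290,75])-.0
c=lambda *p:np.array(p)/3.7+o
T=ray(f,c((125,50),(268,65),(247,250),(85,240)),.126);print(T.round(3))
hsv=cv2.cvtColor(f["pixels"],cv2.COLOR_BGR2HSV)
m=cv2.inRange(hsv,(0,0,215),(180,40,255));k,l,st,ce=cv2.connectedComponentsWithStats(m)
P=[]
for i in range(1,k):
    if 355<ce[i][0]<378 and 95<ce[i][1]<148 and st[i][4]>15: print(st[i],ce[i],ray(f,ce[i],.1055).round(4));
L=ray(f,c((308,100),(294,249)),.1055);print("tips",L.round(4))
e=L[1]-L[0];print(np.hypot(*e[:2]),np.degrees(np.arctan2(-e[0],e[1])))
```

```text
[[ 0.642 -0.162  0.126]
 [ 0.487 -0.179  0.126]
 [ 0.454  0.069  0.126]
 [ 0.614  0.098  0.126]]
[363  99   6   6  16] [365.625 101.125] [[ 0.4674 -0.1569  0.1055]]
tips [[ 0.437  -0.1598  0.1055]
 [ 0.4107  0.0403  0.1055]]
0.20181822535769406 7.475092041167162
```

```bash
cat >> h.py <<'E'
YAW=np.radians(7.4);O=np.array([.551,-.043,0]);RC=R.from_euler('z',YAW)
def case(p): return O+RC.apply(p)
def rows(s,p,Rt):
    """scaled row from measured state s to TCP p, orientation Rt"""
    q=s["orientation"];R0=R.from_quat([q[1],q[2],q[3],q[0]])
    return np.r_[R0.inv().apply(np.array(p)-s["tool_pos"])/.4,(R0.inv()*Rt).as_rotvec()/(2*np.pi)].round(4)
DOWN=lambda yaw=YAW,pitch=0:R.from_euler('z',yaw)*R.from_euler('y',-pitch)*R.from_euler('x',np.pi) # pitch>0: fingers forward
E
python3 - <<'E'
import pickle
from h import *
from cell import ctrl
d=pickle.load(open("f0.pkl","rb"));f=d["side"]
print(ray(f,[(340,72),(401,107)],0).round(3))
g=d["scene"]
print(ray(g,[(487,173),(590,190)],.2).round(3))
s=ctrl.read_state()
gp=case([-.116,.1,.101]);print(gp, DOWN(0,.5).apply([0,0,1]))
print(rows(s,[.194,-.4,.36],DOWN()))
print(rows(s,gp+[0,0,.09-.0187],DOWN()))
E
```

```text
[[ 0.63  -0.4    0.   ]
 [ 0.325 -0.26   0.   ]]
[[ 0.744 -0.294  0.2  ]
 [ 0.758 -0.63   0.2  ]]
[0.42308659 0.04122683 0.101     ] [ 4.79425539e-01 -1.22464680e-16 -8.77582562e-01]
[ 1.007e-01 -2.680e-01 -3.228e-01 -2.000e-04  0.000e+00  3.690e-02]
[ 1.0260e+00 -1.0973e+00  1.4740e-01 -2.0000e-04  0.0000e+00  3.6900e-02]
```

jog_arm(
  moves=[
    [[0, 0, -0.15, 0, 0, 0, -1], [0, 0, -0.3, 0, 0, 0, -1], [0, 0, -0.37, 0, 0, 0, -1], [0.08, -0.14, -0.37, 0, 0, 0, -1], [0.16, -0.28, -0.37, 0, 0, 0.01, -1], [0.24, -0.42, -0.37, 0, 0, 0.02, -1], [0.32, -0.56, -0.37, 0, 0, 0.03, -1], [0.41, -0.69, -0.37, 0, 0, 0.037, -1], [0.41, -0.69, -0.37, 0, 0, 0.037, -1], [0.41, -0.69, -0.37, 0, 0, 0.037, -1]],
  ],
)

```text
time_s: 1.35
tool_pos: [0.2503, -0.1984, 0.3793]
orientation: [0.0, 0.998, 0.065, 0.0]
ft_force: [0.2, 0.1, -0.4]
opening: 0.0851
finger_force: 0.0
```

Run:
```python
from h import *
from cell import ctrl
s=ctrl.read_state();print(s["joint_pos"].round(3))
gp=case([-.116,.1,.101]);print(rows(s,gp+[0,0,.07],DOWN()))
```

```text
[-0.785 -0.317  1.797 -0.     1.661  0.656]
[ 5.060e-01 -5.382e-01  5.207e-01  1.000e-04 -0.000e+00  1.000e-04]
```

jog_arm(
  moves=[
    [[0.1, -0.11, 0.05, 0, 0, 0, -1], [0.2, -0.22, 0.1, 0, 0, 0, -1], [0.3, -0.33, 0.2, 0, 0, 0, -1], [0.4, -0.44, 0.35, 0, 0, 0, -1], [0.506, -0.538, 0.45, 0, 0, 0, -1], [0.506, -0.538, 0.52, 0, 0, 0, -1], [0.506, -0.538, 0.52, 0, 0, 0, -1], [0.506, -0.538, 0.52, 0, 0, 0, -1]],
  ],
)

```text
time_s: 2.35
tool_pos: [0.4238, 0.0397, 0.1718]
orientation: [0.0, 0.998, 0.064, 0.0]
ft_force: [-0.5, 0.0, 0.3]
opening: 0.0854
finger_force: 0.0
```

Run:
```python
from h import *
from cell import ctrl
import pickle
f=ctrl.grab_frame("wrist");pickle.dump(f,open("w1.pkl","wb"))
gp=case([-.116,.1,.1055]);tip=case([-.129,.1,.1055]);print(proj(f,[gp,tip]))
s=ctrl.read_state();print(s["tool_pos"],proj(f,s["tool_pos"]))
cv2.imwrite("pics/w1.png",f["pixels"])
```

```text
[[318.38846605 213.33347627]
 [318.48256101 232.43415748]]
[0.42395869 0.03967854 0.17247753] [[321.04325672 262.12290146]]
```

View pics/w1.png

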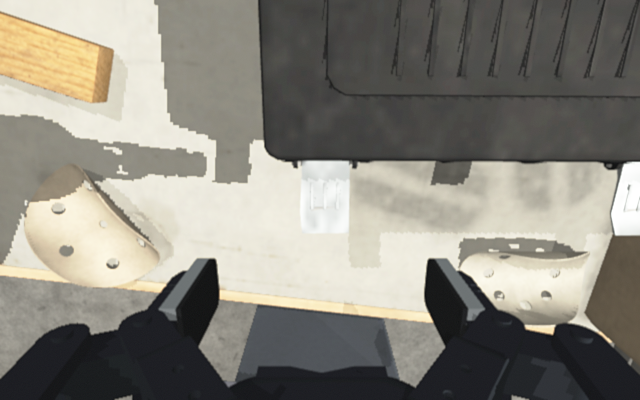

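The wrist view shows the left latch plate centred at about (326,197) with its tip at row 233, about 4 mm to the right of my estimate. The front edge of the case is level, so the yaw is right.

jog_arm(
  moves=[
    [[0, 0.006, 0.1, 0, 0, 0, -1], [0, 0.006, 0.18, 0, 0, 0, -1], [0, 0.006, 0.226, 0, 0, 0, -1], [0, 0.006, 0.226, 0, 0, 0, -1], [0, 0.006, 0.226, 0, 0, 0, 1], [0, 0.006, 0.226, 0, 0, 0, 1], [0, 0.006, 0.226, 0, 0, 0, 1], [0, 0.006, 0.226, 0, 0, 0, 1], [0, 0.006, 0.226, 0, 0, 0, 1], [0, 0.006, 0.226, 0, 0, 0, 1]],
  ],
  force=60,
)

```text
time_s: 3.65
tool_pos: [0.424, 0.0379, 0.0817]
orientation: [0.001, 0.998, 0.064, 0.0]
ft_force: [-2.5, -6.2, 10.3]
opening: 0.0279
finger_force: 58.4
```

Run:
```python
from h import *
from cell import ctrl
s=ctrl.read_state();print(s["tool_pos"],s["opening"],s["finger_force"],s["joint_pos"].round(3),s["ft_force"])
R0=DOWN();hx,hz=.091,.077
for a in range(10,96,10):
    t=np.radians(a);p0=np.array([-.207,.024]);p=[p0[0]*np.cos(t)+p0[1]*np.sin(t),-p0[0]*np.sin(t)+p0[1]*np.cos(t)]
    d=np.array(p)-p0; pit=np.radians(min(40,a*.5)); 
    # grasp-point shift d in case xz; tool tilts forward pit about grasp point
    g=np.array([d[0],0,d[1]])
    z0=np.array([0,0,-1.]);z1=np.array([np.sin(pit),0,-np.cos(pit)])
    sh=g+.0187*(z1-z0); # world case axes -> tool: x=x,y=-y,z=-z
    rv=(DOWN().inv()*DOWN(YAW,pit)).as_rotvec()/(2*np.pi)
    print(a,(sh[0]/.4).round(3),(-sh[2]/.4).round(3),rv.round(4))
```

```text
[0.42402449 0.03791876 0.08169886] 0.027902842337595508 58.38611432671314 [ 4.000e-03  2.300e-01  2.005e+00 -1.000e-03  9.060e-01  1.447e+00] [-2.50579235 -6.16461919 10.30607181]
10 0.022 -0.089 [-0.      0.0139  0.    ]
20 0.06 -0.174 [-0.      0.0278  0.    ]
30 0.111 -0.252 [0.     0.0417 0.    ]
40 0.176 -0.321 [0.     0.0556 0.    ]
50 0.251 -0.379 [0.     0.0694 0.    ]
60 0.334 -0.424 [0.     0.0833 0.    ]
70 0.424 -0.455 [0.     0.0972 0.    ]
80 0.517 -0.471 [-0.      0.1111  0.    ]
90 0.608 -0.468 [-0.      0.1111  0.    ]
```

jog_arm(
  moves=[
    [[0.009, 0, -0.045, 0, 0.007, 0, 1], [0.022, 0, -0.089, 0, 0.014, 0, 1], [0.039, 0, -0.132, 0, 0.021, 0, 1], [0.06, 0, -0.174, 0, 0.028, 0, 1], [0.084, 0, -0.214, 0, 0.035, 0, 1], [0.111, 0, -0.252, 0, 0.042, 0, 1], [0.142, 0, -0.288, 0, 0.049, 0, 1], [0.176, 0, -0.321, 0, 0.056, 0, 1], [0.213, 0, -0.352, 0, 0.063, 0, 1], [0.251, 0, -0.379, 0, 0.069, 0, 1]],
  ],
)

```text
time_s: 4.9
tool_pos: [0.5231, 0.0501, 0.2326]
orientation: [-0.013, 0.975, 0.063, 0.214]
ft_force: [0.1, -14.9, -4.8]
opening: 0.0282
finger_force: 63.8
```

Run:
```python
from h import *
Rr=R.from_rotvec([0,.0694*2*np.pi,0])
A={50:(.251,-.379,.0694)}
def P(a):
    t=np.radians(a);p0=np.array([-.207,.024]);p=np.array([p0[0]*np.cos(t)+p0[1]*np.sin(t),-p0[0]*np.sin(t)+p0[1]*np.cos(t)])-p0
    pit=np.radians(min(40,a*.5));sh=np.array([p[0],0,p[1]])+.0187*np.array([np.sin(pit),0,1-np.cos(pit)])
    return np.array([sh[0],0,-sh[2]])/.4,pit/2/np.pi
b,_=P(50)
for a in range(55,98,5):
    q,pt=P(a);print(a,Rr.inv().apply(q-b).round(3),round(pt-25/360,3))
```

```text
55 [ 0.047  0.    -0.005] 0.007
60 [ 0.095  0.    -0.006] 0.014
65 [ 0.142  0.    -0.003] 0.021
70 [0.189 0.    0.004] 0.028
75 [0.235 0.    0.015] 0.035
80 [0.28  0.    0.029] 0.042
85 [0.321 0.    0.048] 0.042
90 [0.361 0.    0.07 ] 0.042
95 [0.399 0.    0.096] 0.042
```

jog_arm(
  moves=[
    [[0.047, 0.005, -0.005, 0, 0.007, 0, 1], [0.095, 0.007, -0.006, 0, 0.014, 0, 1], [0.142, 0.007, -0.003, 0, 0.021, 0, 1], [0.189, 0.007, 0.004, 0, 0.028, 0, 1], [0.235, 0.007, 0.015, 0, 0.035, 0, 1], [0.28, 0.007, 0.029, 0, 0.042, 0, 1], [0.321, 0.007, 0.048, 0, 0.042, 0, 1], [0.361, 0.007, 0.07, 0, 0.042, 0, 1], [0.361, 0.007, 0.07, 0, 0.042, 0, 1]],
  ],
)

```text
time_s: 6.02
tool_pos: [0.6661, 0.0674, 0.2687]
orientation: [-0.022, 0.938, 0.06, 0.342]
ft_force: [-1.4, 3.9, 6.3]
opening: 0.0277
finger_force: 62.7
```

Run:
```python
from h import *
from cell import ctrl
s=ctrl.read_state();print(s["joint_pos"].round(3),s["tool_pos"],s["finger_force"])
f=ctrl.grab_frame("side");cv2.imwrite("pics/s2.png",cv2.resize(f["pixels"][0:260,200:520],None,fx=2,fy=2))
```

```text
[0.021 0.233 1.653 0.131 0.562 1.377] [0.66608508 0.06741415 0.26869125] 62.66138557489285
```

View pics/s2.png

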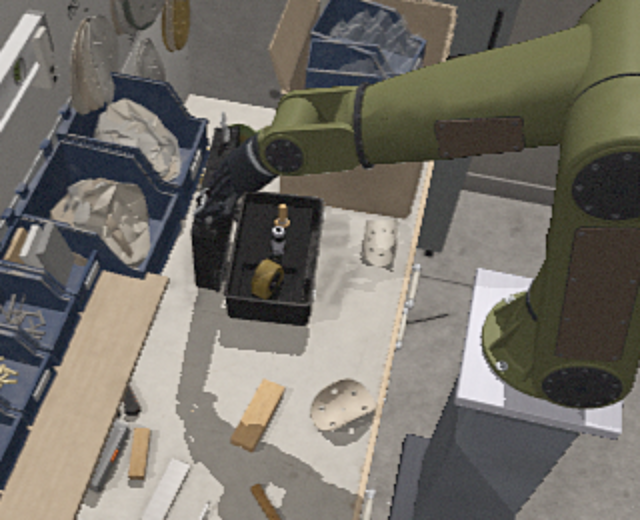

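The lid stands nearly upright. The lamp is the steel one in the middle well at crop (278,238), and the wooden holder at (283,213) is in the right-hand well. Next I release the latch and back off.

jog_arm(
  moves=[
    [[0, 0, 0, 0, 0, 0, -1], [0, 0, 0, 0, 0, 0, -1], [0, 0, 0, 0, 0, 0, -1], [0, 0, -0.06, 0, 0, 0, -1], [0, 0, -0.15, 0, 0, 0, -1], [0, 0, -0.25, 0, 0, 0, -1], [0, 0, -0.35, 0, 0, 0, -1], [0, 0, -0.35, 0, 0, 0, -1]],
  ],
)

```text
time_s: 7.08
tool_pos: [0.5755, 0.0552, 0.3783]
orientation: [-0.022, 0.937, 0.06, 0.343]
ft_force: [0.2, 0.4, 0.1]
opening: 0.0853
finger_force: 0.0
```

```bash
sed -i 's/O=np.array(\[.551,-.043,0\])/O=np.array([.5515,-.047,0])/' h.py
python3 - <<'E'
from h import *
from cell import ctrl
s=ctrl.read_state();print(s["joint_pos"].round(3),s["tool_pos"])
L=case([-.002,-.006,0]);print(L)
Rt=DOWN(YAW+np.pi/2)
r=rows(s,[L[0]-.03,L[1],.30],Rt);print(r, np.linalg.norm(r[3:])*360)
E
```

```text
[-0.004 -0.056  1.714  0.119  0.789  1.385] [0.57550221 0.05517666 0.37826224]
[ 0.55028943 -0.05320762  0.        ]
[-0.2574  0.251   0.0386  0.0876 -0.0874 -0.2388] 96.82458167221793
```

jog_arm(
  moves=[
    [[-0.026, 0.025, 0.004, 0.0088, -0.0087, -0.0239, -1], [-0.052, 0.05, 0.008, 0.0176, -0.0174, -0.0478, -1], [-0.077, 0.075, 0.012, 0.0264, -0.0261, -0.0717, -1], [-0.103, 0.1, 0.016, 0.0352, -0.0348, -0.0956, -1], [-0.129, 0.125, 0.02, 0.044, -0.0436, -0.1195, -1], [-0.154, 0.15, 0.024, 0.0528, -0.0523, -0.1434, -1], [-0.18, 0.175, 0.028, 0.0616, -0.061, -0.1673, -1], [-0.206, 0.2, 0.032, 0.0704, -0.0697, -0.1912, -1], [-0.232, 0.226, 0.036, 0.0792, -0.0784, -0.2151, -1], [-0.257, 0.251, 0.039, 0.0876, -0.0874, -0.2388, -1], [-0.257, 0.251, 0.039, 0.0876, -0.0874, -0.2388, -1], [-0.257, 0.251, 0.039, 0.0876, -0.0874, -0.2388, -1]],
  ],
)

```text
time_s: 8.57
tool_pos: [0.5209, -0.0528, 0.2968]
orientation: [-0.002, 0.661, 0.75, -0.001]
ft_force: [0.3, 0.5, -0.5]
opening: 0.0853
finger_force: 0.0
```

Run:
```python
from h import *
from cell import ctrl
s=ctrl.read_state();print(s["joint_pos"].round(3),s["tool_pos"])
L=case([-.002,-.006,.116])
f=ctrl.grab_frame("wrist");print(proj(f,[L,case([-.002,-.006,.043]),case([-.002,-.078,.106])]).round(1))
g=ctrl.grab_frame("scene")
import pickle;pickle.dump((f,g),open("w2.pkl","wb"))
cv2.imwrite("pics/w2.png",f["pixels"])
```

```text
[-1.710e-01  2.000e-01  1.493e+00  1.000e-03  1.453e+00 -2.970e-01] [ 0.52092731 -0.05277399  0.29680542]
[[353.2 176.3]
 [348.  161.3]
 [350.8 242. ]]
```

View pics/w2.png

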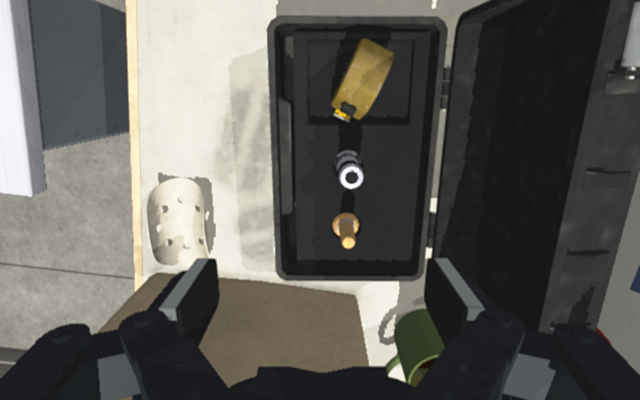

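Lamp tail ring is at (350.5,177), about 3 mm nearer the robot than predicted. The wooden holder is at (347,232), and the fingers close along the case's depth, clear of it.

Run:
```python
from h import *
from cell import ctrl
import pickle
f,g=pickle.load(open("w2.pkl","rb"))
L=ray(f,(350.5,177),.116)[0];print(L)
s=ctrl.read_state();r=rows(s,[L[0],L[1],.079],DOWN(YAW+np.pi/2));print(r)
```

```text
[ 0.54784498 -0.05418863  0.116     ]
[-1.240e-02  6.890e-02  5.452e-01 -6.000e-04 -2.000e-04 -4.000e-04]
```

jog_arm(
  moves=[
    [[-0.012, 0.069, 0.1, 0, 0, 0, -1], [-0.012, 0.069, 0.2, 0, 0, 0, -1], [-0.012, 0.069, 0.3, 0, 0, 0, -1], [-0.012, 0.069, 0.4, 0, 0, 0, -1], [-0.012, 0.069, 0.48, 0, 0, 0, -1], [-0.012, 0.069, 0.545, 0, 0, 0, -1], [-0.012, 0.069, 0.545, 0, 0, 0, -1], [-0.012, 0.069, 0.545, 0, 0, 0, -1], [-0.012, 0.069, 0.545, 0, 0, 0, 1], [-0.012, 0.069, 0.545, 0, 0, 0, 1], [-0.012, 0.069, 0.545, 0, 0, 0, 1], [-0.012, 0.069, 0.545, 0, 0, 0, 1], [-0.012, 0.069, 0.545, 0, 0, 0, 1], [-0.012, 0.069, 0.545, 0, 0, 0, 1]],
  ],
  force=50,
)

```text
time_s: 10.42
tool_pos: [0.5478, -0.0543, 0.0793]
orientation: [-0.002, 0.66, 0.751, -0.002]
ft_force: [0.2, -0.5, 5.2]
opening: 0.023
finger_force: 49.1
```

jog_arm(
  moves=[
    [[0, 0, -0.03, 0, 0, 0, 1], [0, 0, -0.08, 0, 0, 0, 1], [0, 0, -0.15, 0, 0, 0, 1], [0, 0, -0.22, 0, 0, 0, 1], [0, 0, -0.3, 0, 0, 0, 1], [0, 0, -0.38, 0, 0, 0, 1], [0, 0, -0.42, 0, 0, 0, 1], [0, 0, -0.42, 0, 0, 0, 1], [0, 0, -0.42, 0, 0, 0, 1], [0, 0, -0.42, 0, 0, 0, 1]],
  ],
)

```text
time_s: 11.68
tool_pos: [0.5481, -0.0542, 0.2457]
orientation: [-0.003, 0.66, 0.751, -0.002]
ft_force: [-0.5, -0.7, -1.8]
opening: 0.0227
finger_force: 49.3
```

Run:
```python
from h import *
from cell import ctrl
s=ctrl.read_state();print(s["joint_pos"].round(3),s["tool_pos"],s["opening"],s["finger_force"])
fs={n:ctrl.grab_frame(n) for n in("scene","side")}
B=[]
for n,seed in(("side",(328,207)),("scene",(301,224))):
    f=fs[n];hsv=cv2.cvtColor(f["pixels"],cv2.COLOR_BGR2HSV)
    m=cv2.inRange(hsv,(8,70,90),(28,255,255));k,l,st,ce=cv2.connectedComponentsWithStats(m);i=l[seed[1],seed[0]]
    B.append(ray(f,ce[i],.02)[0]);print(n,i,st[i],B[-1])
b=np.mean(B,0);b[2]=.022
for name,az in(("radial",np.arctan2(b[1],b[0])),("from case",np.arctan2(1,0.2)),("-y",np.radians(120))):
    z=np.array([np.cos(az)*.7071,np.sin(az)*.7071,-.7071]);tcp=b-z*.172
    # minimal rotation from present tool z
    q=s["orientation"];R0=R.from_quat([q[1],q[2],q[3],q[0]]);z0=R0.apply([0,0,1]);
    c=np.cross(z0,z);Rt=R.from_rotvec(c/np.linalg.norm(c)*np.arccos(z0@z))*R0
    print(name,tcp.round(3),rows(s,tcp,Rt))
v=fs["side"]["pixels"][0:300,200:440];cv2.imwrite("pics/s3.png",np.hstack([cv2.resize(v,None,fx=1.6,fy=1.6),cv2.resize(fs["scene"]["pixels"][130:330,250:410],(384,480))]))
```

```text
[-1.650e-01  2.950e-01  1.494e+00 -1.000e-03  1.360e+00 -2.930e-01] [ 0.54810109 -0.05420263  0.24573189] 0.022710043718309914 49.316603920888156
side 746 [315 189  27  37 457] [0.50151769 0.3025295  0.02      ]
scene 0 [     0      0    640    400 240137] [0.60406395 0.24732053 0.02      ]
radial [0.444 0.221 0.144] [ 0.7149 -0.1681  0.2573 -0.1192  0.0407  0.    ]
from case [0.529 0.156 0.144] [ 0.5262  0.0218  0.2558 -0.041   0.1183  0.    ]
-y [0.614 0.17  0.144] [0.5335 0.2362 0.2543 0.0471 0.1151 0.    ]
```

View pics/s3.png

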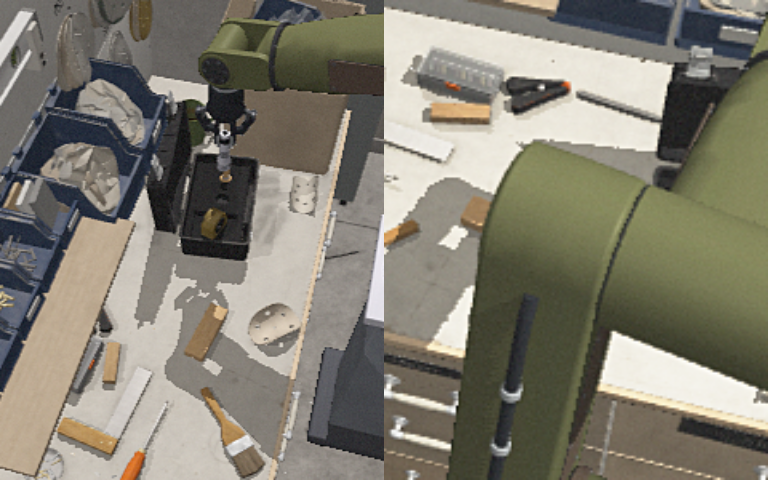

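The lamp is held above the case (crop (224,160)), the lid is open, and the board and holder have not moved. Scene's view of the board is blocked, so I keep the first mean of (0.4975, 0.2985). I slant towards +y, coming from the case side.

```bash
cat >> h.py <<'E'
def final(s,b,az,dist=.17):
    z=np.array([np.cos(az)*.7071,np.sin(az)*.7071,-.7071]);tcp=b-z*dist
    q=s["orientation"];R0=R.from_quat([q[1],q[2],q[3],q[0]]);z0=R0.apply([0,0,1])
    c=np.cross(z0,z);return tcp,rows(s,tcp,R.from_rotvec(c/np.linalg.norm(c)*np.arccos(z0@z))*R0)
E
python3 - <<'E'
from h import *
from cell import ctrl
s=ctrl.read_state();print(final(s,np.array([.4975,.2985,.022]),np.radians(80)))
E
```

```text
(array([0.47662627, 0.18011921, 0.142207  ]), array([ 0.6038, -0.1006,  0.2612, -0.0382,  0.1192, -0.    ]))
```

jog_arm(
  moves=[
    [[0.05, -0.01, 0, 0, 0, 0, 1], [0.12, -0.02, 0, 0, 0, 0, 1], [0.2, -0.033, 0, 0, 0, 0, 1], [0.27, -0.045, 0, -0.004, 0.012, 0, 1], [0.34, -0.057, 0, -0.008, 0.024, 0, 1], [0.41, -0.068, 0, -0.012, 0.036, 0, 1], [0.48, -0.08, 0, -0.016, 0.05, 0, 1], [0.54, -0.09, 0.02, -0.02, 0.064, 0, 1], [0.58, -0.097, 0.04, -0.025, 0.078, 0, 1], [0.604, -0.101, 0.06, -0.03, 0.094, 0, 1], [0.604, -0.101, 0.09, -0.035, 0.108, 0, 1], [0.604, -0.101, 0.12, -0.038, 0.119, 0, 1], [0.604, -0.101, 0.12, -0.038, 0.119, 0, 1], [0.604, -0.101, 0.12, -0.038, 0.119, 0, 1]],
  ],
)

```text
time_s: 13.52
tool_pos: [0.477, 0.1805, 0.1999]
orientation: [-0.198, 0.611, 0.694, 0.326]
ft_force: [0.1, 0.7, -1.0]
opening: 0.0231
finger_force: 49.3
```

Run:
```python
from h import *
from cell import ctrl
s=ctrl.read_state();print(s["joint_pos"].round(3),s["tool_pos"],s["opening"],s["finger_force"])
b=np.array([.4975,.2985,.022]);print(final(s,b,np.radians(80)))
f=ctrl.grab_frame("wrist");g=ctrl.grab_frame("side")
q=s["orientation"];z=R.from_quat([q[1],q[2],q[3],q[0]]).apply([0,0,1]);lens=s["tool_pos"]+.0693*z;tail=lens-.106*z
print("b",proj(f,b),proj(g,b),"lens/tail side",proj(g,[lens,tail]))
cv2.imwrite("pics/f4.png",np.hstack([f["pixels"],cv2.resize(g["pixels"][0:400,200:440],None,fx=1,fy=1)])[:, :])
c=np.hstack([cv2.resize(f["pixels"],(400,250)),cv2.resize(g["pixels"][60:260,240:440],(400,400))[:250]])
v=np.zeros((560,800,3),np.uint8);v[:250,:400]=cv2.resize(f["pixels"],(400,250));v[:, 400:]=cv2.resize(g["pixels"][50:270,260:417],(400,560));cv2.imwrite("pics/f4.png",v)
```

```text
[-0.058  0.194  1.913  0.89   1.123 -0.63 ] [0.47703166 0.18054835 0.19991784] 0.023084779721271657 49.32149344822392
(array([0.47662627, 0.18011921, 0.142207  ]), array([-0.0977, -0.0314,  0.1014, -0.0002,  0.0008,  0.    ]))
b [[309.59855187 201.44841322]] [[329.53720852 206.44280874]] lens/tail side [[338.18328516 172.29588335]
 [347.74341661 143.16616849]]
```

View pics/f4.png

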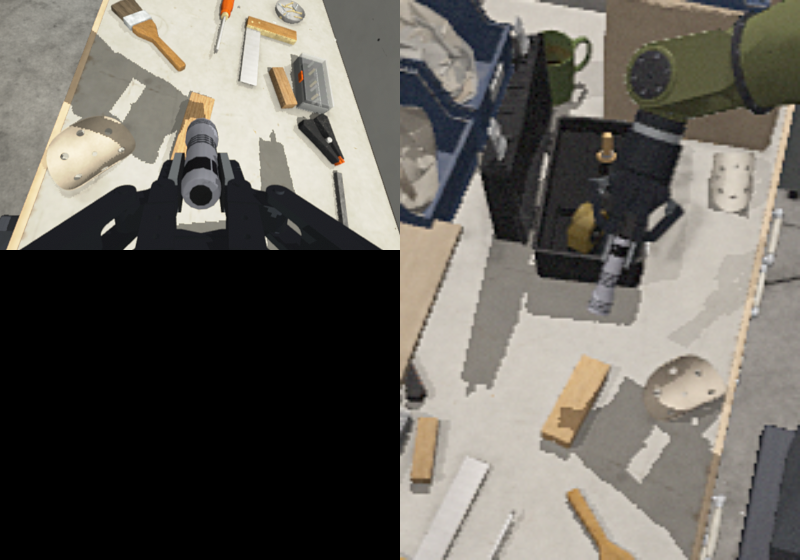

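The lamp is slanted, with its lens at crop (598,308). The board middle at (577,400) matches my estimate. Now I lower it straight down.

jog_arm(
  moves=[
    [[-0.025, -0.008, 0.025, 0, 0, 0, 1], [-0.05, -0.016, 0.05, 0, 0, 0, 1], [-0.075, -0.024, 0.075, 0, 0, 0, 1], [-0.098, -0.031, 0.101, 0, 0, 0, 1], [-0.098, -0.031, 0.101, 0, 0, 0, 1], [-0.098, -0.031, 0.101, 0, 0, 0, 1], [-0.098, -0.031, 0.101, 0, 0, 0, 1], [-0.098, -0.031, 0.101, 0, 0, 0, 1], [-0.098, -0.031, 0.101, 0, 0, 0, 1], [-0.098, -0.031, 0.101, 0, 0, 0, 1]],
  ],
)

```text
time_s: 14.88
tool_pos: [0.4768, 0.1796, 0.1417]
orientation: [-0.199, 0.611, 0.694, 0.326]
ft_force: [0.2, 1.2, -0.8]
opening: 0.0227
finger_force: 49.3
```

Run:
```python
from h import *
from cell import ctrl
s=ctrl.read_state();print(s["tool_pos"],s["opening"],s["finger_force"],abs(s["joint_vel"]).max())
g=ctrl.grab_frame("side");f=ctrl.grab_frame("wrist")
b=np.array([.4975,.2985,.022]);q=s["orientation"];Rt=R.from_quat([q[1],q[2],q[3],q[0]]);lens=s["tool_pos"]+.0693*Rt.apply([0,0,1])
print("board in lens frame",Rt.inv().apply(b-lens),lens,proj(g,[lens,b]),proj(f,b))
v=np.zeros((560,800,3),np.uint8);v[:250,:400]=cv2.resize(f["pixels"],(400,250));v[:, 400:]=cv2.resize(g["pixels"][50:270,260:417],(400,560));cv2.imwrite("pics/f5.png",v)
```

```text
[0.47675793 0.17959357 0.14173081] 0.02265008419008376 49.3029979756102 0.0021598096128265833
board in lens frame [ 9.80589722e-04 -2.57710329e-06  1.00710231e-01] [0.48528391 0.22777573 0.09265661] [[337.92639021 180.99666793]
 [329.53720852 206.44280874]] [[321.44032132 173.63002223]]
```

View pics/f5.png

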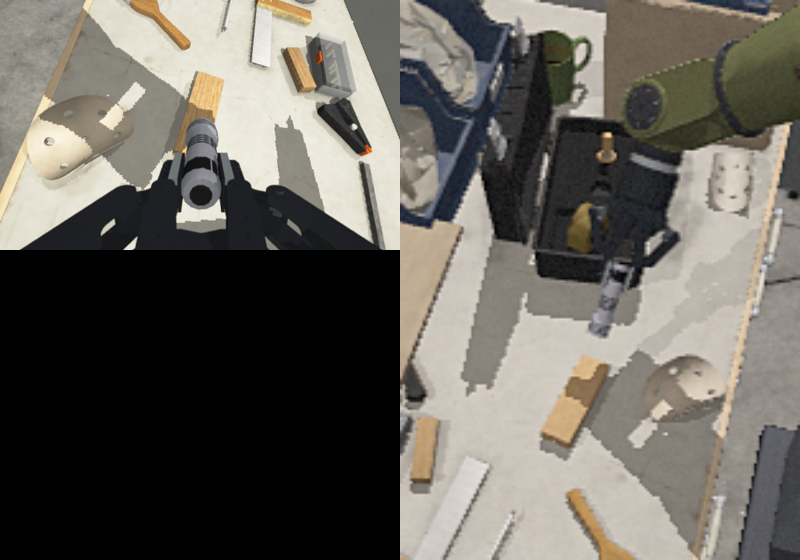

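The picture shows the lamp held at its slant, lens at crop (600,330), aimed at the board middle (577,400). The lid is open, and the board and holder are in place.

```bash
python3 -c "
from cell import ctrl
print(ctrl.sign_off())"
```

```text
the job is handed in; nothing more can be done
None
```

I handed the job in with the lid open and the lamp held still at about 45°, its lens about 10 cm from the middle of the pine board; the board and crayon holder look unmoved in the last picture, and sign-off returned no verdict.

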